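Seat the slicing disc on its drive pin

ROBOT

A 6-joint arm with a two-finger parallel gripper is mounted at the origin on a cart in front of the work surface, level with it; the furniture and walls round the work are solid. World frame = base frame: x ahead of the robot, y to its left, z up, the work surface at z = 0. Lengths are in m, angles in rad, forces in N, time in s.
With the tool pointing down it reaches from about 0.3 to 0.75 m from the base axis. Payload 8.5 kg.
Tool frame: the origin (TCP) lies midway between the tips of the shut fingers; the grasp point (between the pads) lies 19 mm behind it; z points along the fingers, y is the line along which they close (so a half turn about z gives the same grasp; the last joint's range is limited). The gripper opens to 88 mm and grips with 3 to 60 N. Pads are 18 mm wide; open, the fingers measure 123 mm over their backs; the gripper's body (75 mm by 187 mm) begins 45 mm behind the grasp point.
Start: joints at [-1.477, 0.381, 1.297, -0, 1.464, -0.215], TCP at [0.167, -0.524, 0.239] pointing down, gripper open.
Joint ranges: [-3.11, 3.11], [-0.89, 2.33], [0.22, 2.48], [-1.42, 4.56], [0.17, 2.85], [-2.88, 2.88]. Speed limits (rad/s): [2.39, 2.39, 3.14, 3.14, 3.14, 3.14].

INTERFACE

Orientations are given as [roll, pitch, yaw] about the fixed x, y, z axes, in that order (R = Rz(yaw) Ry(pitch) Rx(roll)).
In Python, from plant import get_obs, read_camera, camera_model, hand_in, recognise, trace, place_of gives the robot as it stands.
- The arm moves only by the tool apply_moves, never from a script. Its argument "moves" is a list of rows, each a list of 4 numbers: the shift along the tool's x, y, z in mm, then the turn about the tool's z in rad. In form: [[x, y, z, twist], ...]. A call has exactly 8 rows; each row is the pose to reach, as a shift and turn from the pose commanded when the call began, along the tool's axes at that moment; what a row does not reach only later rows make up. A row lasts 1/10 s, in which the tool goes at most 50 mm and 8.59 degrees, less where a joint would pass 70% of its speed; a pose out of reach is approached as far as the arm can. A call with a gripper value outside its range is refused whole. "hand" is the opening, from 0 (shut) to 1 (fully open), set as the call begins (left out, the last holds). The fingers move at their own pace and stop on an object; "newtons" is the grip in N (left out, the last holds). Time passes only in rows, so rows that repeat a pose let the fingers close, or fill a call up. It gives the time, the measured TCP pose, the force, the opening and the grip force at its end, in the units of the state.
- get_obs(): the state, without advancing time (a new reading comes with each control period).
- read_camera(name): name is "scene" or "top" or "wrist"; returns the picture (384x512x3 uint8, red, green, blue); there is no depth.
- camera_model(name): a dict with "fx", "fy", "cx", "cy" (pixels), "k1" (the pictures are not rectified: a ray, as slopes to the right and down, at radius r is drawn at 1 + k1 r^2 times it, then the intrinsics apply), "R" (3x3) and "t" (3): a world point X has camera coordinates R X + t; the wrist camera has in their place "tool_from_camera" (4x4, takes a point from camera to tool coordinates, whose origin is the TCP and whose axes are the flange's). Camera axes: x right, y down, z forward; pixel columns grow to the right and rows downward; lengths in m; the calibration is good to about 2 mm. A picture is of the moment at which its call begins: read the wrist's pose just before it. camera_model takes no time and is no camera call.
- hand_in(): hands the job in; it is judged then, once.
Trained networks look in the newest picture that a camera, given by its name, has taken for a name from the list of things; names that differ only in an ending like _2 or _b are one class to them, and where a whole thing is asked for, a point or a joint stands for the part that bears it (a point fixed in the world has none). Each returns a list of dicts, best first, with "score" (0 to 1); they miss things now and then, are a little off and sometimes report something else, mostly with a low value. They report only what shows in the picture. A call takes as long as a camera call.
- recognise(camera, label): "position" ([x, y, z] in m, in the coordinates of the camera as it stood for that picture, good to about 4 mm: the middle of the surface that is visible of it).
- trace(camera, label): "pixels" (384x512 bool, what is visible of it).
- place_of(camera, label): "position" ([x, y, z] in m, in the coordinates of the camera as it stood for that picture, good to about 4 mm: a listed point, or the origin of a listed thing).
The state is a dict: "time_s": time; "joint_positions": joint angles; "joint_velocities": joint speeds; "tau": joint torques, N m; "ee_pos": TCP position; "orientation": TCP orientation; "wrist_force": force on the tool from outside, world axes, zero at the start; "ft_torque": the same for the moment, N m; "grip_width": opening from 0.0 (shut) to 1.0 (fully open); "gripper_force": force on a finger pad.
Only numpy, scipy, OpenCV 4.12 (cv2) and the standard library are available. Lean on these libraries where they do the work, as an engineer would, in place of code of your own. Each camera call takes 0.05 s, during which the arm holds its last target. There are 200 camera calls.

TASK

The slicing disc is sitting loose on the spindle of the little slicing machine with its notch away from the drive pin. Push the disc round by its upright stud with a fingertip until the notch in its rim lies over the pin, then press down on the hub until the disc is fully home on the machine. Do not lift the disc off, leave the other things on the worktop where they are, and finish with the hand clear.

Things in the scene. Friction and masses are not known exactly. Their poses are not given: they have to be found in the camera images.
- drive: The slicing machine's drive unit: white square housing 160x160 mm, 55 mm high, fixed to the worktop, grey control panel on the side towards the robot. Origin: centre of its underside, on the spindle axis; z up; its -x is the panel side (turned up to 0.5 rad). A fixed grey ring 80 mm across, top 61 mm above the worktop, is where the seated disc lands. A fixed steel spindle 17 mm thick enters the disc's hub.
- pin_top (a point): Top of the steel drive pin: fixed, upright, 10 mm thick, round head, 62 mm from the spindle axis towards the housing's front left corner (135 degrees from its +x), top 71 mm above the worktop, 2 mm under the raised disc, which hides it. A visible 12 mm marker post, 65 mm high, stands on the same radius 85 mm from the axis, outside the disc's rim, joined to the pin by a foot.
- disc: The slicing disc: round metal plate 148 mm across, 5 mm thick, grey hub and stud on top, about 0.25 kg, loose on the spindle (1 mm play all round). It turns either way without end, under about 2 N at the stud, and stops when no longer pushed. Origin: centre of the plate's underside, 73 mm above the worktop when raised, 61 mm when seated; z up; x towards the notch.
- disc_notch (a point): Centre of the notch, on the plate's top face: an 18 mm wide slot open at the rim, reaching in to 52 mm from the disc's axis; this point is 62 mm from the axis. The disc goes home only with the notch over the pin (within about 3 mm sideways); pressed elsewhere the plate catches on the pin's head and tilts up to 0.1 rad. A flush blade lies 90 degrees either side of it.
- stud_top (a point): Top of the stud: upright post 14 mm thick and 26 mm high on the plate, 60 mm from the disc's axis, straight opposite the notch. Push it sideways to turn the disc.
- hub_top (a point): Centre of the hub's flat closed top, on the disc's axis: hub 34 mm across, top 43 mm above the plate's underside (116 mm above the worktop at the start, 104 mm when seated). Press here.
- honey_jar: Bystander: honey jar with red lid, 58x62x86 mm, near the drive unit; origin at its base.
- mug: Bystander: pale green mug, upside down, 81x89x72 mm; origin at its base.
- pepper: Bystander: pepper pot with dark green cap, 46 mm across, 106 mm high; origin at its base.
- fork: Bystander: fork lying on the worktop, 193x26x15 mm; origin at its centre, underside.
- collar (a joint): Slide of the friction collar (52 mm across) round the spindle that carries the raised disc: 0 up (top 73 mm above the worktop), 0.012 with the disc seated. It does not turn. It stays where it is pushed, without a spring: the disc's weight does not move it, some 5 to 8 N pressed on the hub does.

How it is judged:
On the way, in this order (a step that is already met when the one before it is completed fails the run):
1. the notch is turned over the pin while the disc is still raised (horizontal distance between disc_notch and pin_top below 0.008 m and z of disc in the frame of drive above 0.0645 m).
2. the disc is pressed down home with the pin in its notch (horizontal distance between disc_notch and pin_top below 0.007 m and z of disc in the frame of drive below 0.063 m), for 0.2 s.
At the end, for the whole second after the job is handed in: The disc lies flat (within 0.04 rad) and at rest on the drive unit, its underside within 2 mm of the landing ring (less than 63 mm above the worktop), centred on the spindle within 4 mm, with the pin in its notch (notch centre within 7 mm of the pin) (all of step 2 and horizontal distance between disc and drive below 0.004 m and angle between disc's own z axis and vertical below 0.04 rad and linear speed of disc below 0.02 m/s); the robot touches nothing.
It fails at once if the disc is lifted more than 8 mm above where it rode (z of disc in the frame of drive above 0.081 m).
It fails at once if a bystander is pushed more than 20 mm away (distance of any of honey_jar, mug, pepper, fork from where it was at the start of the episode above 0.02 m).
It also fails if it takes over 54 s, if anything falls off the work surface, if the arm or the gripper's body presses on something with over 40 N, if the wrist force passes 120 N, or if a joint passes its speed limit or range.

## Working session

There is one attempt and no reset: what is moved stays moved. The work goes in short steps, Python scripts to look and compute and a tool call to move; the robot and the scene stay as the last step left them, time stands still between calls to the robot, and variables do not carry over. Pictures are saved under pics/ and viewed, at most 10 in all, crops included, and the job is handed in when it is done.

Besides the shell and the picture viewer there is one more tool, called after "Call:" as a command line: name --pt "numbers of a row" for each row, then --argument value for the rest. apply_moves: Moves the arm, as the interface text tells. Its arguments: {"type":"object","properties":{"moves":{"type":"array","items":{"type":"array","items":{"type":"number"}}},"hand":{"type":"number"},"newtons":{"type":"number"}},"required":["moves"]}

```bash
mkdir -p pics; cat > h.py <<'E'
import numpy as np, cv2
from plant import *
from scipy.spatial.transform import Rotation as Ro
def toW(cam,p,obs=None):
    m=camera_model(cam); p=np.array(p)
    if cam=='wrist':
        T=np.array(m['tool_from_camera']); q=T[:3,:3]@p+T[:3,3]
        return Ro.from_euler('xyz',obs['orientation']).as_matrix()@q+obs['ee_pos']
    return np.array(m['R']).T@(p-np.array(m['t']))
def toP(cam,X):
    m=camera_model(cam); c=np.array(m['R'])@X+m['t']; s=c[:2]/c[2]; s=s*(1+m['k1']*(s@s))
    return s*[m['fx'],m['fy']]+[m['cx'],m['cy']]
def ray(cam,px,z):
    m=camera_model(cam); d=(np.array(px,float)-[m['cx'],m['cy']])/[m['fx'],m['fy']]; s=d.copy()
    for _ in range(20): s=d/(1+m['k1']*(s@s))
    R=np.array(m['R']); C=-R.T@m['t']; v=R.T@np.append(s,1); return C+v*(z-C[2])/v[2]
def save(cam,n):
    im=read_camera(cam); cv2.imwrite('pics/'+n,im[:,:,::-1]); return im
E
python3 - <<'E'
from h import *
o=get_obs(); print(o['time_s'],o['ee_pos'],o['orientation'])
for c in ['top','scene']:
    save(c,c+'0.png')
    for l in ['drive','pin_top','disc','disc_notch','stud_top','hub_top','honey_jar','mug','pepper','fork']:
        r=place_of(c,l)
        print(c,l,[(round(d['score'],2),toW(c,d['position']).round(4)) for d in r[:2]])
print(get_obs()['time_s'])
a=cv2.imread('pics/top0.png');b=cv2.imread('pics/scene0.png');cv2.imwrite('pics/b0.png',cv2.resize(np.vstack([a,b]),None,fx=.78,fy=.78))
E
```

```text
0.0 [ 0.16713102 -0.52370539  0.23813669] [-3.14017326e+00 -2.97815639e-04  3.08815081e-01]
top drive []
top pin_top [(0.72, array([0.5054, 0.004 , 0.0739]))]
top disc [(0.67, array([ 0.5526, -0.1091,  0.0773])), (0.64, array([ 0.5259, -0.0508,  0.0738]))]
top disc_notch [(0.71, array([ 0.552 , -0.1087,  0.077 ]))]
top stud_top [(0.82, array([0.5025, 0.0079, 0.1039])), (0.23, array([ 0.4818, -0.3818,  0.0047]))]
top hub_top [(0.65, array([ 0.5251, -0.0493,  0.118 ]))]
top honey_jar [(0.78, array([ 0.4985, -0.2056,  0.0005]))]
top mug [(0.85, array([ 0.4787, -0.3836,  0.0035]))]
top pepper [(0.76, array([ 0.6491, -0.2844, -0.0009]))]
top fork [(0.66, array([ 0.5963, -0.4427, -0.0008]))]
scene drive [(0.79, array([ 0.5283, -0.054 , -0.0032])), (0.74, array([0.5085, 0.0007, 0.0982]))]
scene pin_top [(0.68, array([0.5108, 0.0023, 0.0702]))]
scene disc [(0.94, array([ 0.5272, -0.0555,  0.0749]))]
scene disc_notch [(0.6, array([ 0.5539, -0.1141,  0.0757])), (0.25, array([ 0.5981, -0.4452,  0.    ]))]
scene stud_top [(0.94, array([0.509 , 0.0051, 0.0998])), (0.32, array([0.5079, 0.0039, 0.0727]))]
scene hub_top [(0.63, array([ 0.5303, -0.0543,  0.1178]))]
scene honey_jar [(0.59, array([ 0.4998, -0.2148,  0.0023]))]
scene mug [(0.89, array([ 0.4773, -0.3844, -0.0005]))]
scene pepper [(0.61, array([ 0.6467, -0.2874,  0.0008]))]
scene fork [(0.8, array([ 0.5977, -0.4486,  0.0007]))]
1.1
```

View pics/b0.png

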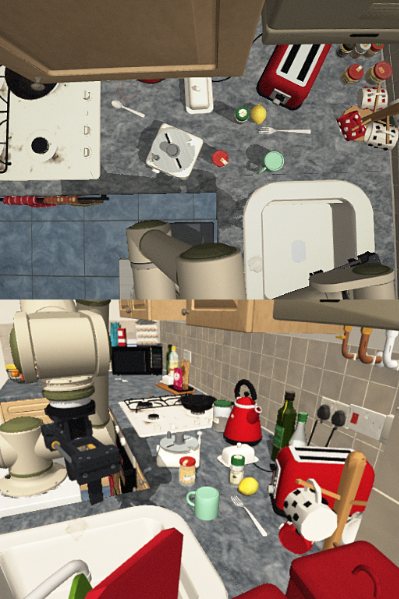

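```bash
python3 - <<'E'
from h import *
a=cv2.imread('pics/top0.png');b=cv2.imread('pics/scene0.png')
p=toP('top',np.array([.527,-.052,.07]));q=toP('scene',np.array([.527,-.052,.07]));print(p,q)
def crop(i,p,r=48):
    x,y=int(p[0]),int(p[1]);print(x-r,y-r);return cv2.resize(i[y-r:y+r,x-r:x+r],(400,400),interpolation=cv2.INTER_CUBIC)
cv2.imwrite('pics/c0.png',np.hstack([crop(a,p),crop(b,q)]))
E
```

```text
[222.13407877 193.49270254] [228.49644214 184.84531912]
174 145
180 136
```

View pics/c0.png

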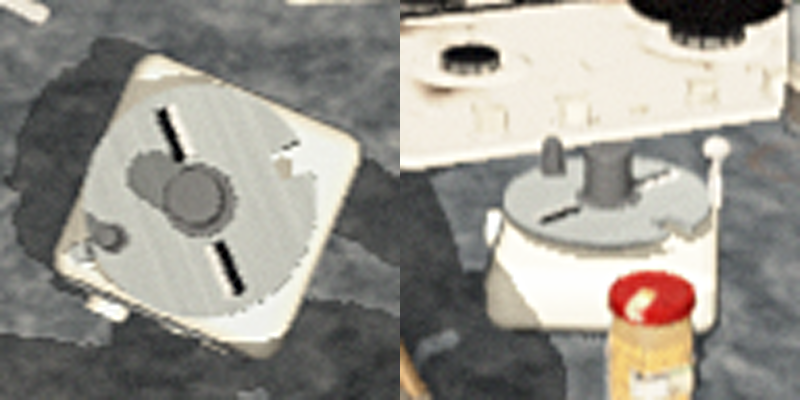

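```bash
cat >> h.py <<'E'
def rel(target,yaw):
    "shift/turn in tool axes from present pose to target"
    o=get_obs(); R=Ro.from_euler('xyz',o['orientation']).as_matrix()
    y=o['orientation'][2]; d=(yaw-y+np.pi)%(2*np.pi)-np.pi
    return (R.T@(np.array(target)-o['ee_pos'])*1000).round(1),round(-d,3)
E
python3 - <<'E'
from h import *
print(np.array(camera_model('wrist')['tool_from_camera']).round(3)); print(rel([.527,-.052,.26],1.94))
E
```

```text
[[-0.001 -0.964 -0.267  0.067]
 [ 1.    -0.001  0.001 -0.   ]
 [-0.001 -0.267  0.964 -0.146]
 [ 0.     0.     0.     1.   ]]
(array([ 486.3, -340.3,  -21.3]), np.float64(-1.631))
```

Call:
apply_moves --pt "40 -28 -5 -0.14" --pt "80 -56 -10 -0.28" --pt "120 -84 -20 -0.42" --pt "160 -112 -20 -0.56" --pt "200 -140 -20 -0.7" --pt "240 -168 -20 -0.84" --pt "280 -196 -20 -0.98" --pt "320 -224 -20 -1.12" --hand 0.3

```text
time_s: 1.9
ee_pos: [0.4048, -0.2116, 0.259]
orientation: [3.141, 0.0, 1.434]
wrist_force: [1.0, -0.3, 0.0]
grip_width: 0.307
gripper_force: 0.0
```

```bash
python3 - <<'E'
from h import *
print(rel([.527,-.052,.26],1.94))
E
```

```text
(array([174.7,  99.4,  -1. ]), np.float64(-0.506))
```

Call:
apply_moves --pt "35 20 0 -0.12" --pt "70 40 0 -0.24" --pt "105 60 0 -0.36" --pt "140 80 0 -0.48" --pt "175 99 0 -0.506" --pt "175 99 0 -0.506" --pt "175 99 0 -0.506" --pt "175 99 0 -0.506"

```text
time_s: 2.7
ee_pos: [0.5263, -0.0548, 0.2588]
orientation: [-3.141, 0.0, 1.934]
wrist_force: [-0.1, -0.4, -0.0]
grip_width: 0.301
gripper_force: 0.0
```

```bash
python3 - <<'E'
from h import *
o=get_obs(); im=save('wrist','w0.png'); print(o['ee_pos'],o['orientation'],o['joint_positions'].round(2))
for l in ['pin_top','disc','disc_notch','stud_top','hub_top','drive']:
    print(l,[(round(d['score'],2),toW('wrist',d['position'],o).round(4)) for d in place_of('wrist',l)[:2]])
E
```

```text
[ 0.52629753 -0.05475468  0.25875559] [-3.14130616e+00  6.13741237e-05  1.93376731e+00] [-0.33  0.33  1.32 -0.    1.49 -0.69]
pin_top [(0.96, array([0.4978, 0.0045, 0.0683])), (0.33, array([ 0.5246, -0.0528,  0.1135]))]
disc [(0.63, array([ 0.5278, -0.049 ,  0.0746]))]
disc_notch [(0.83, array([ 0.5512, -0.1082,  0.0774]))]
stud_top [(0.74, array([0.504 , 0.002 , 0.1053]))]
hub_top [(0.86, array([ 0.5236, -0.0536,  0.1145]))]
drive []
```

View pics/w0.png

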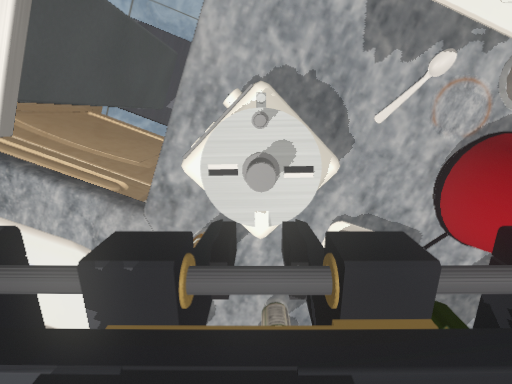

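```bash
cat >> h.py <<'E'
def rayw(px,z,o):
    m=camera_model('wrist'); d=(np.array(px,float)-[m['cx'],m['cy']])/[m['fx'],m['fy']]; s=d.copy()
    for _ in range(20): s=d/(1+m['k1']*(s@s))
    T=np.array(m['tool_from_camera']); R=Ro.from_euler('xyz',o['orientation']).as_matrix()
    C=R@T[:3,3]+o['ee_pos']; v=R@T[:3,:3]@np.append(s,1); return C+v*(z-C[2])/v[2]
E
python3 - <<'E'
from h import *
o=get_obs()
im=cv2.imread('pics/w0.png'); cv2.imwrite('pics/w0c.png',cv2.resize(im[75:245,175:345],(595,595),interpolation=cv2.INTER_CUBIC))
for n,p,z in [('hub',(261,172),.116),('stud',(260.5,119.5),.099),('marker',(261,98),.065),('notchend',(262,211),.078)]:
    print(n,rayw(p,z,o).round(4))
E
```

```text
hub [ 0.5249 -0.0466  0.116 ]
stud [0.505  0.0043 0.099 ]
marker [0.4971 0.0271 0.065 ]
notchend [ 0.5472 -0.1008  0.078 ]
```

View pics/w0c.png

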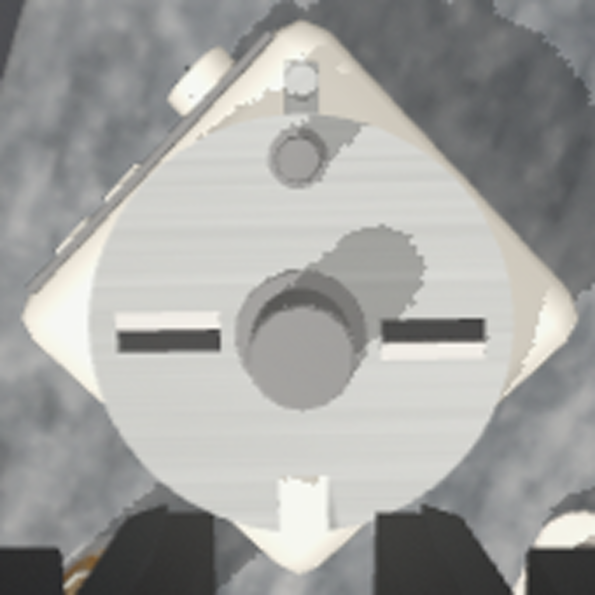

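```bash
python3 - <<'E'
from h import *
o=get_obs()
P={}
for n,p,z in [('hub',(261.2,177),.116),('stud',(259.9,120.7),.099),('marker',(261,97.9),.065),('notchend',(261.7,211.5),.078),('rimL',(200.7,170),.078),('rimR',(321.6,170),.078)]:
    P[n]=rayw(p,z,o); print(n,P[n].round(4), np.linalg.norm(P[n][:2]-P['hub'][:2]).round(4), np.degrees(np.arctan2(*(P[n]-P['hub'])[1::-1])).round(2))
s=np.array([.5255,-.0525]); print(rel([.5045,.0045,.16],1.93))
E
```

```text
hub [ 0.5271 -0.0517  0.116 ] 0.0 0.0
stud [0.5048 0.0029 0.099 ] 0.059 112.16
marker [0.497  0.0272 0.065 ] 0.0845 110.82
notchend [ 0.5471 -0.1016  0.078 ] 0.0537 -68.13
rimL [ 0.4582 -0.0778  0.078 ] 0.0737 -159.29
rimR [ 0.5963 -0.0254  0.078 ] 0.074 20.85
(array([63. ,  0.3, 98.9]), np.float64(0.004))
```

Call:
apply_moves --pt "30 0 30 -0.01" --pt "62 0 60 -0.02" --pt "62 0 90 -0.02" --pt "62 0 115 -0.02" --pt "62 0 135 -0.02" --pt "62 0 150 -0.02" --pt "62 0 162 -0.02" --pt "62 0 169 -0.02" --hand 0.3

```text
time_s: 3.85
ee_pos: [0.5044, 0.0037, 0.089]
orientation: [-3.141, -0.001, 1.955]
wrist_force: [-0.2, -0.2, 1.0]
grip_width: 0.303
gripper_force: 0.0
```

Call:
apply_moves --pt "0 0 0 0" --pt "0 0 0 0" --pt "0 0 0 0" --pt "0 0 0 0" --pt "0 0 0 0" --pt "0 0 0 0" --pt "0 0 0 0" --pt "0 0 0 0" --hand 0.17 --newtons 3

```text
time_s: 4.65
ee_pos: [0.5047, 0.0039, 0.0898]
orientation: [3.141, 0.0, 1.955]
wrist_force: [-0.3, -0.4, 0.3]
grip_width: 0.171
gripper_force: 0.1
```

```bash
cat > arc.py <<'E'
from h import *
import sys
c=np.array([.527,-.0517]); r=.060
a0,a1=map(float,sys.argv[1:3]); n=int(sys.argv[3])
for a in np.radians(np.linspace(a0,a1,n+1)[1:]):
    t,d=rel([*(c+r*np.array([np.cos(a),np.sin(a)])),.09],a); print([*map(float,t),float(d)])
E
python3 arc.py 112 64 8
python3 - <<'E'
from h import *
o=get_obs(); im=save('wrist','w1.png'); cv2.imwrite('pics/w1c.png',cv2.resize(im,(640,480))[:,:,::-1])
E
```

```text
[-0.2, 6.1, -0.2, 0.105]
[-1.2, 12.3, -0.2, 0.209]
[-2.8, 18.4, -0.2, 0.314]
[-5.1, 24.3, -0.2, 0.419]
[-7.9, 29.9, -0.2, 0.524]
[-11.3, 35.1, -0.2, 0.628]
[-15.3, 40.0, -0.2, 0.733]
[-19.7, 44.5, -0.2, 0.838]
```

View pics/w1c.png

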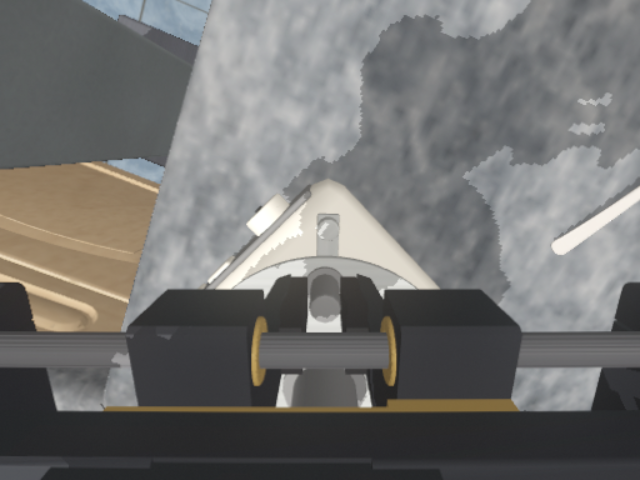

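The stud (at 325,290) stands between the two fingertips, with the hub behind at (325,390). I push it round clockwise.

Call:
apply_moves --pt "-0.2 6.1 0 0.105" --pt "-1.2 12.3 0 0.209" --pt "-2.8 18.4 0 0.314" --pt "-5.1 24.3 0 0.419" --pt "-7.9 29.9 0 0.524" --pt "-11.3 35.1 0 0.628" --pt "-15.3 40 0 0.733" --pt "-19.7 44.5 0 0.838"

```text
time_s: 5.5
ee_pos: [0.5534, 0.0023, 0.0897]
orientation: [-3.141, 0.0, 1.113]
wrist_force: [-0.8, 1.0, 0.1]
grip_width: 0.171
gripper_force: 0.2
```

```bash
python3 arc.py 64 16 8
```

```text
[-0.4, 6.2, -0.3, 0.1]
[-1.3, 12.4, -0.3, 0.205]
[-2.9, 18.5, -0.3, 0.31]
[-5.2, 24.4, -0.3, 0.414]
[-8.0, 30.0, -0.3, 0.519]
[-11.4, 35.3, -0.3, 0.624]
[-15.3, 40.2, -0.3, 0.729]
[-19.7, 44.6, -0.3, 0.833]
```

Call:
apply_moves --pt "-0.2 6.1 0 0.105" --pt "-1.2 12.3 0 0.209" --pt "-2.8 18.4 0 0.314" --pt "-5.1 24.3 0 0.419" --pt "-7.9 29.9 0 0.524" --pt "-11.3 35.1 0 0.628" --pt "-15.3 40 0 0.733" --pt "-19.7 44.5 0 0.838"

```text
time_s: 6.3
ee_pos: [0.5847, -0.0351, 0.0896]
orientation: [-3.141, 0.0, 0.275]
wrist_force: [-0.3, 0.4, 0.4]
grip_width: 0.172
gripper_force: 0.2
```

Call:
apply_moves --pt "-0.2 6.1 0 0.105" --pt "-1.2 12.3 0 0.209" --pt "-2.8 18.4 0 0.314" --pt "-5.1 24.3 0 0.419" --pt "-7.9 29.9 0 0.524" --pt "-11.3 35.1 0 0.628" --pt "-15.3 40 0 0.733" --pt "-19.7 44.5 0 0.838"

```text
time_s: 7.1
ee_pos: [0.5779, -0.0834, 0.0896]
orientation: [-3.142, 0.0, -0.564]
wrist_force: [0.5, -0.5, 0.6]
grip_width: 0.167
gripper_force: 0.2
```

```bash
python3 arc.py -32 -69.7 7; python3 -c "
from h import *
print(get_obs()['joint_positions'])"
```

```text
[-0.2, 5.7, -0.4, 0.089]
[-0.9, 11.3, -0.4, 0.183]
[-2.2, 16.8, -0.4, 0.277]
[-4.0, 22.2, -0.4, 0.371]
[-6.3, 27.3, -0.4, 0.465]
[-9.0, 32.2, -0.4, 0.559]
[-12.3, 36.9, -0.4, 0.653]
[-3.45957109e-01  5.82100321e-01  1.41571121e+00  1.33904699e-04
  1.14391117e+00  1.78835263e+00]
```

Call:
apply_moves --pt "-0.2 5.7 0 0.089" --pt "-0.9 11.3 0 0.183" --pt "-2.2 16.8 0 0.277" --pt "-4 22.2 0 0.371" --pt "-6.3 27.3 0 0.465" --pt "-9 32.2 0 0.559" --pt "-12.3 36.9 0 0.653" --pt "-12.3 36.9 0 0.653"

```text
time_s: 7.9
ee_pos: [0.5475, -0.108, 0.0897]
orientation: [3.141, 0.0, -1.213]
wrist_force: [0.0, 0.6, -1.0]
grip_width: 0.173
gripper_force: 0.0
```

Call:
apply_moves --pt "0 0 0 0" --pt "0 0 0 0" --pt "0 0 0 0" --pt "0 0 -30 0" --pt "0 0 -70 0" --pt "0 0 -110 0" --pt "0 0 -150 0" --pt "0 0 -170 0" --hand 0.25

```text
time_s: 8.7
ee_pos: [0.5486, -0.108, 0.2634]
orientation: [-3.138, -0.003, -1.211]
wrist_force: [-0.1, 0.3, -0.1]
grip_width: 0.249
gripper_force: 0.0
```

```bash
python3 - <<'E'
from h import *
print(rel([.527,-.0517,.26],-1.2))
E
```

```text
(array([-60.3,   0.4,   3.2]), np.float64(-0.011))
```

Call:
apply_moves --pt "-30 0 0 0" --pt "-60 0 0 0" --pt "-90 0 0 0" --pt "-100 0 0 0" --pt "-100 0 0 0" --pt "-100 0 0 0" --pt "-100 0 0 0" --pt "-100 0 0 0"

```text
time_s: 9.5
ee_pos: [0.5131, -0.0151, 0.2595]
orientation: [3.141, 0.0, -1.213]
wrist_force: [-0.0, -0.8, -0.1]
grip_width: 0.254
gripper_force: 0.0
```

```bash
python3 - <<'E'
from h import *
o=get_obs(); im=save('wrist','w2.png'); print(o['ee_pos'],o['orientation'])
cv2.imwrite('pics/w2c.png',cv2.resize(im[60:260,165:365,::-1],(600,600),interpolation=cv2.INTER_CUBIC))
for l in ['pin_top','disc','disc_notch','stud_top','hub_top']:
    print(l,[(round(d['score'],2),toW('wrist',d['position'],o).round(4)) for d in place_of('wrist',l)[:2]])
E
```

```text
[ 0.51314861 -0.01511695  0.25951439] [ 3.14131531e+00  1.06119424e-04 -1.21318958e+00]
pin_top [(0.68, array([0.5031, 0.0068, 0.0705]))]
disc [(0.55, array([ 0.5264, -0.0508,  0.0739]))]
disc_notch [(0.77, array([0.5046, 0.009 , 0.0768]))]
stud_top [(0.79, array([ 0.5469, -0.1088,  0.1067]))]
hub_top [(0.75, array([ 0.524 , -0.054 ,  0.1165]))]
```

View pics/w2c.png

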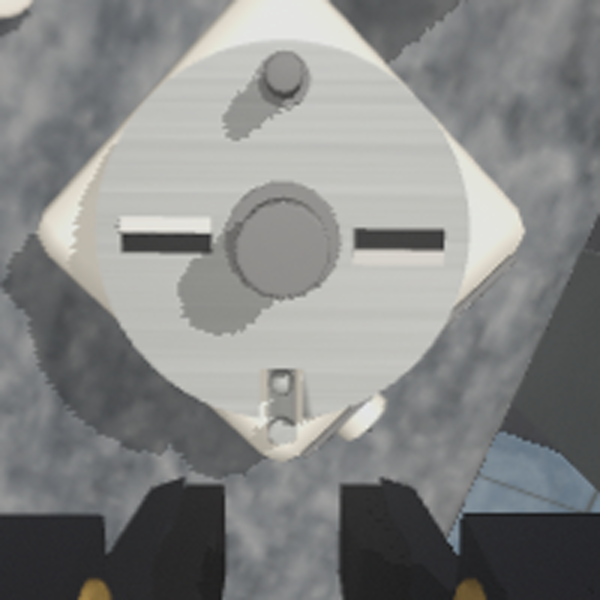

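The pin head (281,382) sits centred in the notch (columns 261–303, so within about 0.5 mm). Next I shut the fingers and press on the hub at (283,247).

```bash
python3 - <<'E'
from h import *
o=get_obs(); p=rayw((259.3,142.3),.116,o); print(p); print(rel([.527,-.052,.125],-1.213),rel([p[0],p[1],.125],-1.213))
E
```

```text
[ 0.5251053  -0.05225696  0.116     ]
(array([ 4.010e+01, -1.000e-01,  1.347e+02]), np.float64(0.001)) (array([ 39.7,   1.8, 134.7]), np.float64(0.001))
```

Call:
apply_moves --pt "20 0.5 0 0" --pt "40 1 0 0" --pt "40 1 30 0" --pt "40 1 60 0" --pt "40 1 90 0" --pt "40 1 115 0" --pt "40 1 130 0" --pt "40 1 135 0" --hand 0

```text
time_s: 10.6
ee_pos: [0.5254, -0.0519, 0.1233]
orientation: [3.139, 0.002, -1.212]
wrist_force: [-0.3, -0.4, -1.1]
grip_width: 0.008
gripper_force: 0.0
```

Call:
apply_moves --pt "0 0 4 0" --pt "0 0 7 0" --pt "0 0 9 0" --pt "0 0 11 0" --pt "0 0 13 0" --pt "0 0 15 0" --pt "0 0 17 0" --pt "0 0 19 0"

```text
time_s: 11.4
ee_pos: [0.5263, -0.0522, 0.1065]
orientation: [-3.14, -0.001, -1.212]
wrist_force: [-1.3, 0.8, 4.9]
grip_width: 0.001
gripper_force: 2.6
```

Call:
apply_moves --pt "0 0 1 0" --pt "0 0 2 0" --pt "0 0 3 0" --pt "0 0 4 0" --pt "0 0 5 0" --pt "0 0 5 0" --pt "0 0 5 0" --pt "0 0 5 0"

```text
time_s: 12.2
ee_pos: [0.5263, -0.0522, 0.1043]
orientation: [-3.139, -0.003, -1.212]
wrist_force: [-11.0, 2.4, 35.4]
grip_width: 0.005
gripper_force: 17.8
```

Call:
apply_moves --pt "0 0 -5 0" --pt "0 0 -25 0" --pt "0 0 -60 0" --pt "0 0 -100 0" --pt "-20 0 -140 0" --pt "-40 0 -160 0" --pt "-40 0 -160 0" --pt "-40 0 -160 0"

```text
time_s: 13.0
ee_pos: [0.5117, -0.0147, 0.26]
orientation: [3.141, 0.0, -1.212]
wrist_force: [-0.1, -0.7, -1.0]
grip_width: 0.005
gripper_force: 0.0
```

```bash
python3 - <<'E'
from h import *
o=get_obs(); im=save('wrist','w3.png'); s=save('scene','s3.png'); print(o['ee_pos'],o['wrist_force'])
q=toP('scene',np.array([.527,-.052,.07])).astype(int)
a=cv2.resize(im[60:260,165:365,::-1],(400,400),interpolation=cv2.INTER_CUBIC);b=cv2.resize(s[q[1]-48:q[1]+48,q[0]-48:q[0]+48,::-1],(400,400),interpolation=cv2.INTER_CUBIC)
cv2.imwrite('pics/w3c.png',np.hstack([a,b]))
for c in ['wrist','scene']:
  for l in ['disc','disc_notch','hub_top','stud_top']:
    print(l,[(round(d['score'],2),toW(c,d['position'],o).round(4)) for d in place_of(c,l)[:1]])
E
```

```text
[ 0.51174757 -0.01466555  0.25999443] [-0.07598316 -0.68478025 -1.00208889]
disc [(0.88, array([ 0.5269, -0.051 ,  0.0608]))]
disc_notch [(0.6, array([0.5028, 0.0095, 0.0653]))]
hub_top [(0.95, array([ 0.5225, -0.0496,  0.1035]))]
stud_top [(0.6, array([ 0.5461, -0.1081,  0.0911]))]
disc [(0.66, array([ 0.5256, -0.0529,  0.0651]))]
disc_notch [(0.57, array([0.5078, 0.005 , 0.0644]))]
hub_top [(0.86, array([ 0.5311, -0.0532,  0.1064]))]
stud_top [(0.57, array([ 0.5513, -0.1099,  0.0862]))]
```

View pics/w3c.png

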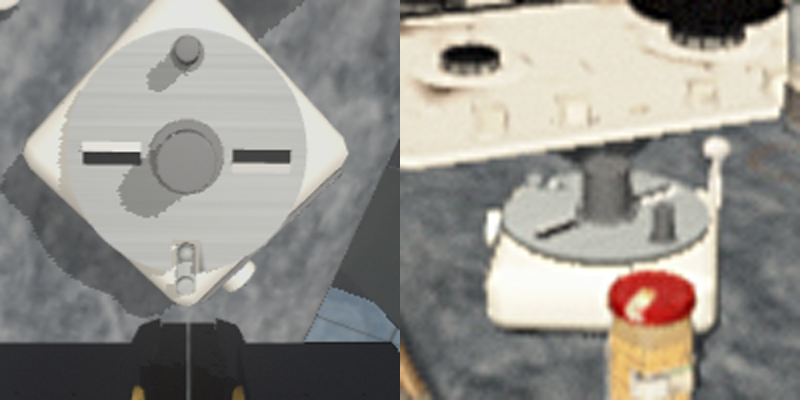

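The disc is down flat, with the pin head (185,252) showing through the notch and the hub top at about 104 mm. The hand is clear.

```bash
python3 -c "
from plant import *
print(hand_in())"
```

```text
the job is handed in; nothing more can be done
None
```

The disc was turned clockwise by its stud until the notch lay over the pin, then pressed fully home (hub top measured at about 104 mm); the hand is clear and the job was handed in at about 13 s, but no verdict came back.

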